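# Snap a magnifier lens home and feel round its bezel

### The arm

A 6-joint arm with a two-finger parallel gripper is mounted at the origin on a cart in front of the work surface, level with it; the furniture and walls round the work are solid. World frame = base frame: x ahead of the robot, y to its left, z up, the work surface at z = 0. Lengths are in m, angles in rad, forces in N, time in s.
With the tool pointing down it reaches from about 0.375 to 0.925 m from the base axis. Payload 5.7 kg.
Tool frame: the origin (TCP) lies between the finger pads, 19 mm behind the fingertips; this is the grasp point; z points along the fingers, y is the line along which they close (so a half turn about z gives the same grasp; the last joint's range is limited). The gripper opens to 88 mm and grips with 3 to 60 N. Pads are 20 mm wide; open, the fingers measure 115 mm over their backs; the gripper's body (75 mm by 178 mm) begins 61 mm behind the grasp point.
Start: joints at [-1.33, 0.359, 1.51, -0, 1.272, -0.115], TCP at [0.209, -0.562, 0.241] pointing down, gripper open.
Joint ranges: [-2.97, 2.97], [-1.01, 2.36], [0.21, 2.38], [-0.96, 4.11], [0.2, 2.71], [-2.98, 2.98]. Speed limits (rad/s): [2.39, 2.39, 3.14, 3.14, 3.14, 3.14].

### API

Orientations are given as a unit quaternion [x, y, z, w].
In Python, from bench import move_ptp, servo_line, goto_joints, move_gripper, sleep, inverse_kinematics, capture, PlanningError, close_job, spot_in, silhouettes, current_clock, current_joint_pos, current_qvel, current_joint_torque, current_position, current_orientation, current_force, current_torque, current_finger_gap, current_grip_force gives the robot as it stands. Calls block until the motion is done:
- move_ptp(position, orientation): joint-space move of the TCP to a pose.
- servo_line(position, orientation=None, rate=0.15, contact_N=None): straight line of the TCP; orientation=None keeps the orientation; rate is the mean speed in m/s. With contact_N (N) it stops when the force on the tool has changed by that much, and returns True; else False.
- goto_joints(angles): joint-space move.
- move_gripper(opening): finger opening in m; the grip force is fixed at half the most; returns when the fingers have stopped.
- sleep(seconds).
- inverse_kinematics(position, orientation): joint angles nearest the present ones, or None.
- capture(name): name is "side" or "top"; returns a dict with "image" (400x640x3 uint8, blue, green, red), "range_z" (400x640 float32, m along the optical axis (not along the pixel's ray), 0 where there is no reading), "intrinsics" (3x3 intrinsics, pixels), "R" (3x3) and "t" (3): a world point X has camera coordinates R X + t. Camera axes: x right, y down, z forward; pixel columns grow to the right and rows downward; lengths in m; the calibration is good to about 2 mm. A picture is of the moment at which its call begins.
A pose or a line that the arm cannot do raises PlanningError and nothing moves.
- close_job(): hands the job in; it is judged then, once.
Trained networks look in the newest picture that a camera, given by its name, has taken for a name from the list of things; names that differ only in an ending like _2 or _b are one class to them, and where a whole thing is asked for, a point or a joint stands for the part that bears it (a point fixed in the world has none). Each returns a list of dicts, best first, with "conf" (0 to 1); they miss things now and then, are a little off and sometimes report something else, mostly with a low value. They report only what shows in the picture. A call takes as long as a camera call.
- spot_in(camera, query): "xy" ([column, row] in pixels, amid what is visible of it).
- silhouettes(camera, query): "region" (400x640 bool, what is visible of it) and "xy" ([column, row] in pixels, amid what is visible of it).
Readings, each from a call of its own:
- current_clock(): time.
- current_joint_pos(): joint angles.
- current_qvel(): joint speeds.
- current_joint_torque(): joint torques, N m.
- current_position(): TCP position.
- current_orientation(): TCP orientation.
- current_force(): force on the tool from outside, world axes, zero at the start.
- current_torque(): the same for the moment, N m.
- current_finger_gap(): finger opening in m.
- current_grip_force(): force on a finger pad.
Only numpy, scipy, OpenCV 4.12 (cv2) and the standard library are available. Lean on these libraries where they do the work, as an engineer would, in place of code of your own. Each camera call takes 0.05 s, during which the arm holds its last target. There are 200 camera calls.

### The job

The lens of the desk magnifier lies loose on the three spring catches of its ring. With closed fingertips press its metal bezel down beside each catch until it snaps in, beginning at the handle and going clockwise seen from above. Then start at the handle again and run the fingertips lightly along the bezel once all the way round, clockwise, back to the handle, to feel that it is home everywhere. Press gently, keep off the middle of the glass, lift nothing and leave the things around alone.

Things in the scene. Friction and masses are not known exactly. Their poses are not given: they have to be found in the camera images.
- magnifier: Desk magnifier frame: black ring, 148 mm outside, top 45 mm above the bench, on three legs; black handle 99 mm long on its -x side. It cannot move. Origin on the bench under its middle. On the rim three grey spring-catch housings (radius 62 to 73 mm, tops at 47.5 mm) every 120 degrees, one at the handle; halfway between them black guide tabs (radius 61 to 66 mm, tops at 49 mm).
- lens: Round lens, loose, 0.15 kg, 120 mm across: clear glass in a metal bezel with a V edge. The bezel's flat top (radius 50 to 55 mm) is 11 mm above the underside, 2 to 3.5 mm above the glass. Origin mid underside. It starts on the catches' steel noses, underside 45.3 mm above the bench; home it rests on three seat pads, 40 mm up. Snapping it in takes about 5 to 10 N beside each catch.
- press_1 (a point): Place to press beside catch 1, at the handle (magnifier's -x side): on the bezel, 50 mm from the ring's middle, 51 mm above the bench (the bezel's top once home). Fixed to the magnifier.
- between_1 (a point): Place on the bezel halfway between catches 1 and 2, 50 mm from the ring's middle, 51 mm above the bench (the bezel's top once home). Fixed to the magnifier.
- edge_1 (a point): Point on the lens's V edge (radius 60 mm, 3 mm above its underside) beside catch 1; about 48.3 mm above the bench at the start, 43 mm when home.
- press_2 (a point): Place to press beside catch 2, the next one clockwise, 60 degrees from the magnifier's +x towards its +y: on the bezel, 50 mm from the ring's middle, 51 mm above the bench (the bezel's top once home). Fixed to the magnifier.
- between_2 (a point): Place on the bezel halfway between catches 2 and 3 (magnifier's +x side), 50 mm from the ring's middle, 51 mm above the bench (the bezel's top once home). Fixed to the magnifier.
- edge_2 (a point): Point on the lens's V edge (radius 60 mm, 3 mm above its underside) beside catch 2; about 48.3 mm above the bench at the start, 43 mm when home.
- press_3 (a point): Place to press beside catch 3, the last one clockwise, 60 degrees from the magnifier's +x towards its -y: on the bezel, 50 mm from the ring's middle, 51 mm above the bench (the bezel's top once home). Fixed to the magnifier.
- between_3 (a point): Place on the bezel halfway between catches 3 and 1, 50 mm from the ring's middle, 51 mm above the bench (the bezel's top once home). Fixed to the magnifier.
- edge_3 (a point): Point on the lens's V edge (radius 60 mm, 3 mm above its underside) beside catch 3; about 48.3 mm above the bench at the start, 43 mm when home.
- middle (a point): Middle of the lens seat, 40 mm above the bench. Fixed to the magnifier.
- lens_small: Bystander: small loose spectacle lens, 42x54x5 mm, lying to the right of the handle. Leave alone.
- tweezers: Bystander: steel tweezers, 14x115x9 mm, lying to the left of the handle. Leave alone.
- spectacles: Bystander: black spectacles, 155x136x44 mm, left of the magnifier. Leave alone.

How it is judged:
By the outcome, as a careful person would: the job done as asked, in the order asked, and still so for the second after the job is handed in, with the robot touching nothing.
It also fails if it takes over 64 s, if anything falls off the work surface, if the arm or the gripper's body presses on something with over 40 N, if the wrist force passes 120 N, or if a joint passes its speed limit or range.

## Working session

There is one attempt and no reset: what is moved stays moved. The work goes in short steps, each a Python script; the robot and the scene stay as the last script left them, time stands still between calls to the robot, and variables do not carry over. Pictures are saved under pics/ and viewed, at most 10 in all, crops included, and the job is handed in when it is done.

```bash
mkdir -p pics; python3 - <<'E'
from bench import *
import cv2,numpy as np
for c in("top","side"):
    d=capture(c);cv2.imwrite(f"pics/{c}0.png",d["image"]);np.savez(c+"0.npz",**d)
    print(c,d["R"].round(3).tolist(),d["t"],d["intrinsics"].tolist())
    for q in("magnifier","lens","press_1","press_2","press_3","middle","between_1","between_2","between_3"):
        print(q,[(np.round(r["xy"],1).tolist(),round(r["conf"],2)) for r in spot_in(c,q)][:4])
print(current_clock(),current_orientation(),current_finger_gap())
E
```

```text
top [[-0.019, -1.0, -0.014], [-0.997, 0.02, -0.08], [0.08, 0.012, -0.997]] [-0.09870301  0.49036726  0.87481939] [[477.225730548973, 0.0, 316.41827394987575], [0.0, 477.225730548973, 201.39252817171996], [0.0, 0.0, 1.0]]
magnifier [([382.1, 238.7], 0.96)]
lens [([365.9, 209.2], 0.74), ([384.6, 236.8], 0.57)]
press_1 [([382.1, 239.2], 0.62)]
press_2 [([382.1, 239.2], 0.62)]
press_3 [([382.1, 239.2], 0.62)]
middle [([381.7, 240.2], 0.87)]
between_1 [([381.6, 238.3], 0.82), ([419.1, 262.5], 0.17)]
between_2 [([381.6, 238.3], 0.82), ([419.1, 262.5], 0.17)]
between_3 [([381.6, 238.3], 0.82), ([419.1, 262.5], 0.17)]
side [[-0.966, -0.257, 0.022], [-0.172, 0.58, -0.796], [0.191, -0.773, -0.605]] [0.45174351 0.21401008 0.72254263] [[481.2283154241259, 0.0, 316.5880339009543], [0.0, 481.2283154241259, 200.6502749589447], [0.0, 0.0, 1.0]]
magnifier [([363.9, 208.9], 0.59)]
lens [([342.0, 193.8], 0.91)]
press_1 [([361.9, 206.1], 0.6)]
press_2 [([361.9, 206.1], 0.6)]
press_3 [([361.9, 206.1], 0.6)]
middle [([363.2, 208.1], 0.67)]
between_1 [([362.6, 207.0], 0.66)]
between_2 [([362.6, 207.0], 0.66)]
between_3 [([362.6, 207.0], 0.66)]
1.0 [ 9.84220953e-01  1.76943819e-01 -2.29331749e-06 -1.06630057e-05] 0.0876998940635565
```

View pics/top0.png

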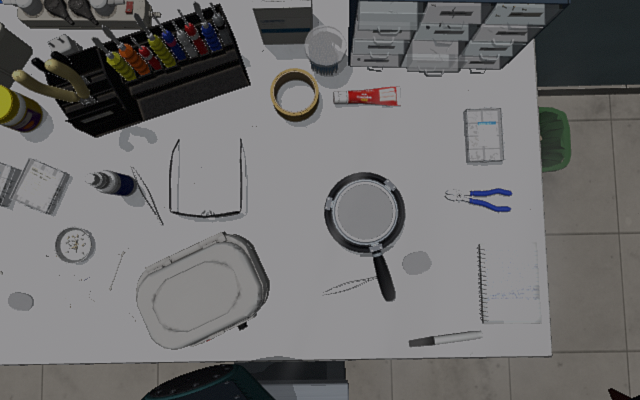

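View pics/side0.png

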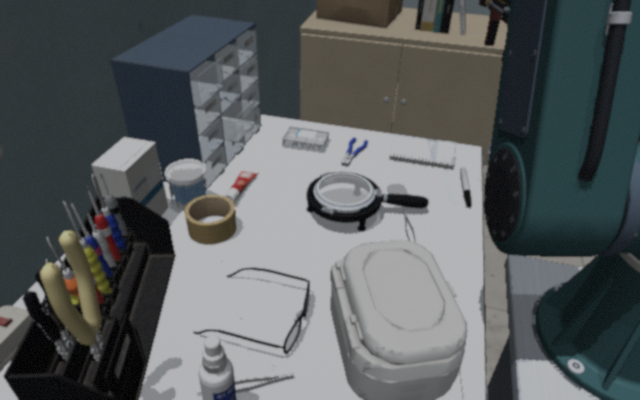

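The top view shows the ring at about (365,212), with catches near (375,246), (390,186) and (334,187) and the handle running to (389,298). I'll rectify both views onto the ring's top plane and fit it.

```bash
cat >rect.py <<'E'
import numpy as np,cv2
def rect(d,z,c,half=0.1,s=0.0004):
    n=int(2*half/s); K,R,t=d["intrinsics"],d["R"],d["t"]
    # image: col -> -y, row -> -x
    g=np.arange(n)*s-half
    Y,X=np.meshgrid(c[1]-g,c[0]-g)
    P=np.stack([X,Y,np.full_like(X,z)],-1)@R.T+t
    uv=P@K.T; uv=uv[...,:2]/uv[...,2:]
    m=uv.astype(np.float32)
    return cv2.remap(d["image"],m[...,0],m[...,1],cv2.INTER_CUBIC)
def ray(d,uv,z):
    r=d["R"].T@np.linalg.solve(d["intrinsics"],[*uv,1]); o=-d["R"].T@d["t"]
    return o+r*(z-o[2])/r[2]
E
python3 - <<'E'
import numpy as np,cv2
from rect import *
T=np.load("top0.npz");S=np.load("side0.npz")
c=ray(T,(365.5,211.5),.045);h=ray(T,(389,298),.045);print(c,h,ray(S,(345,196),.045))
ims=[rect(d,.045,c,.08) for d in(T,S)]
cv2.imwrite("pics/rect.png",np.hstack(ims))
# table depth check
for d in(T,S):
    v,u=np.mgrid[0:400,0:640];Z=d["range_z"];p=np.stack([u,v,np.ones_like(u)],-1)@np.linalg.inv(d["intrinsics"]).T*Z[...,None]
    w=(p-d["t"])@d["R"];near=(np.hypot(w[...,0]-c[0],w[...,1]-c[1])<.09)&(Z>0)
    hz=w[near][:,2];print(np.histogram(hz,bins=np.arange(-.01,.07,.004)))
    m=near&(w[...,2]>.040)&(w[...,2]<.054); print(w[m].mean(0),np.ptp(w[m],axis=0))
E
```

```text
[ 0.46605598 -0.19725734  0.045     ] [ 0.31062709 -0.2349143   0.045     ] [ 0.46117317 -0.18564529  0.045     ]
(array([   2,  429, 1255,   72,    0,    0,    0,    0,    0,    0,   22,
        254,  276,  928,  690, 1978, 1043,   25,    0]), array([-0.01 , -0.006, -0.002,  0.002,  0.006,  0.01 ,  0.014,  0.018,
        0.022,  0.026,  0.03 ,  0.034,  0.038,  0.042,  0.046,  0.05 ,
        0.054,  0.058,  0.062,  0.066]))
[ 0.46441101 -0.19528661  0.04900315] [0.15872436 0.14567103 0.01398148]
(array([   0,    9, 1485,  243,   17,   11,   13,    9,   12,   16,   90,
        219,  214,  356,  450,  573, 1152,   39,    0]), array([-0.01 , -0.006, -0.002,  0.002,  0.006,  0.01 ,  0.014,  0.018,
        0.022,  0.026,  0.03 ,  0.034,  0.038,  0.042,  0.046,  0.05 ,
        0.054,  0.058,  0.062,  0.066]))
[ 0.46086298 -0.17618914  0.04850234] [0.16090541 0.14679568 0.01398522]
```

View pics/rect.png

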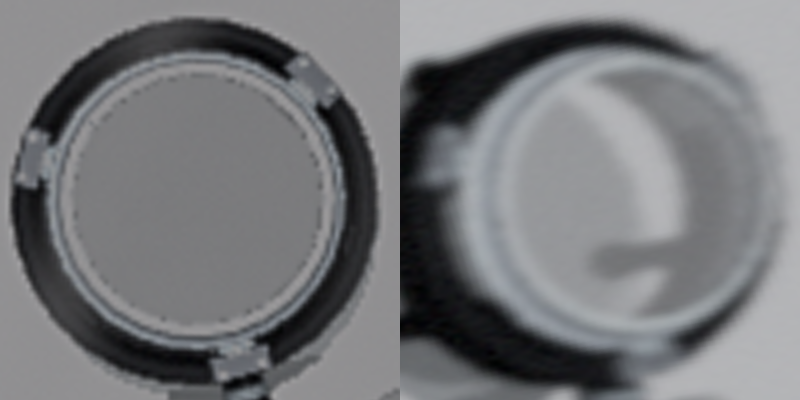

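The rectified top view puts the ring centre at about (195,201) and the catches at (242,360), (35,158) and (312,80). That makes the magnifier yaw about 16°. The side view is too oblique to fit directly, so I'll refine the centre with circle fits in each view.

```bash
python3 - <<'E'
import numpy as np,cv2
from rect import *
from scipy.optimize import least_squares
c0=np.array([.4656,-.1953]); s=.0004;half=.08
T=np.load("top0.npz");S=np.load("side0.npz")
def fit(d,z,r0,sign,label,sec=None):
    g=cv2.GaussianBlur(cv2.cvtColor(rect(d,z,c0,.1),cv2.COLOR_BGR2GRAY),(0,0),2).astype(float)
    pts=[]
    rr=np.arange(r0-.006,r0+.006,.0002)
    for a in np.radians(np.arange(0,360,2)):
        if sec is not None and abs((np.degrees(a)-sec[0]+180)%360-180)>sec[1]: continue
        x=c0[0]+rr*np.cos(a);y=c0[1]+rr*np.sin(a)
        col=((c0[1]-y)+.1)/s;row=((c0[0]-x)+.1)/s
        v=cv2.remap(g.astype(np.float32),col.astype(np.float32)[None],row.astype(np.float32)[None],1)[0]
        gr=sign*np.gradient(v);k=gr.argmax()
        if gr[k]>1.0 and 2<k<len(rr)-3: pts.append((x[k],y[k]))
    p=np.array(pts)
    f=least_squares(lambda q:np.hypot(p[:,0]-q[0],p[:,1]-q[1])-q[2],[*c0,r0],loss="soft_l1",f_scale=.0005)
    print(label,len(p),f.x.round(4),np.median(abs(f.fun))**.5 if 0 else round(float(np.median(abs(f.fun))),5))
fit(T,.045,.074,+1,"T ring outer")
fit(T,.048,.060,-1,"T lens edge")
fit(T,.0563,.050,-1,"T bezel in")
fit(T,.0563,.050,+1,"T bezel in+")
fit(S,.045,.074,+1,"S ring outer far")
fit(S,.0483,.060,-1,"S lens edge")
fit(S,.0563,.050,-1,"S bezel in")
fit(S,.0563,.050,+1,"S bezel in+")
cv2.imwrite("pics/rect2.png",np.hstack([rect(d,.0563,c0,.08) for d in(T,S)]))
print("cams",[(-d["R"].T@d["t"]).round(3) for d in (T,S)])
E
```

```text
T ring outer 177 [ 0.4655 -0.1949  0.0733] 0.00026
T lens edge 166 [ 0.4659 -0.1953  0.0594] 0.00025
T bezel in 180 [ 0.4657 -0.195   0.0535] 0.0002
T bezel in+ 123 [ 0.4659 -0.1952  0.0498] 0.00023
S ring outer far 116 [ 0.4644 -0.1951  0.0741] 0.00158
S lens edge 144 [ 0.466  -0.1974  0.0611] 0.00084
S bezel in 89 [ 0.4658 -0.1961  0.054 ] 0.00032
S bezel in+ 68 [ 0.466 -0.196  0.049] 0.0003
cams [array([ 0.417, -0.119,  0.91 ]), array([0.335, 0.55 , 0.597])]
```

```bash
cat >h.py <<'E'
from bench import *
import numpy as np
C=np.array([.4658,-.1952]);YAW=15.8;TIP=.019
def quat(deg): a=np.radians(deg)/2; return [np.cos(a),np.sin(a),0,0]
def pt(deg,z,r=.050):  # deg in the magnifier's frame; z of fingertips
    a=np.radians(deg+YAW); return [C[0]+r*np.cos(a),C[1]+r*np.sin(a),z+TIP]
def press(deg,toolyaw,fmax=16,zmin=.0495):
    q=quat(toolyaw); servo_line(pt(deg,.062),q,rate=.08); sleep(.2)
    b=current_force()[2]; hit=servo_line(pt(deg,.050),rate=.01,contact_N=1.5)
    z=current_position()[2]-TIP; log=[("hit",hit,round(z*1e3,2))]
    while z>zmin:
        z-=.0006; servo_line(pt(deg,z),rate=.012)
        f=current_force()[2]-b; log.append((round((current_position()[2]-TIP)*1e3,2),round(f,1)))
        if f>fmax: break
    sleep(.1); log.append(("end",round(current_force()[2]-b,1)))
    servo_line(pt(deg,.066),rate=.06); print(deg,log,round(current_clock(),1))
E
python3 - <<'E'
from h import *
move_gripper(0.0)
for d,w in((180,15.8),(60,75.8),(60,-104.2),(-60,-44.2)): 
    j=inverse_kinematics(pt(d,.07),quat(w)); print(d,w,None if j is None else np.round(j,2))
move_ptp(pt(180,.11),quat(15.8)); print(current_clock(),current_finger_gap(),current_force())
press(180,15.8)
E
```

```text
180 15.8 [-0.61  0.38  1.96 -0.    0.8   0.68]
60 75.8 [-0.44  0.42  1.89 -0.    0.84 -0.19]
60 -104.2 [-0.44  0.42  1.89 -0.    0.84  2.95]
-60 -44.2 [-0.56  0.47  1.77 -0.    0.9   1.79]
3.9083 0.0002017733394091349 [-0.38372392  0.17627207 -0.5448354 ]
180 [('hit', True, np.float64(50.92)), (np.float64(50.8), np.float64(9.1)), (np.float64(50.62), np.float64(15.4)), (np.float64(50.49), np.float64(21.2)), ('end', np.float64(22.3))] 7.2
```

```bash
python3 - <<'E'
from h import *
import cv2
from rect import *
servo_line(pt(180,.12),rate=.3)
ims=[]
for c in("top","side"):
    d=capture(c);np.savez(c+"1.npz",**d)
    ims.append(rect(d,.05,C,.08) if c=="top" else cv2.resize(d["image"][150:250,280:440],(640,400),interpolation=cv2.INTER_CUBIC))
cv2.imwrite("pics/a.png",np.hstack(ims)[:, :])
cv2.imwrite("pics/a.png",cv2.resize(np.hstack(ims),(780,300)))
E
```

```text
(no output)
```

View pics/a.png

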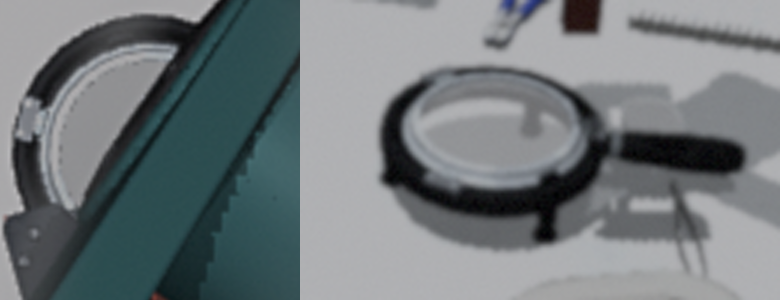

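The side crop shows the lens sunk towards the handle, with its rim low beside the catch at about (595,130). I'll confirm with depth by sector.

```bash
cat >sec.py <<'E'
from h import *
def sectors(f):
    d=np.load(f);v,u=np.mgrid[0:400,0:640];Z=d["range_z"]
    w=((np.stack([u,v,np.ones_like(u)],-1)@np.linalg.inv(d["intrinsics"]).T*Z[...,None])-d["t"])@d["R"]
    x,y=w[...,0]-C[0],w[...,1]-C[1];r=np.hypot(x,y);a=np.degrees(np.arctan2(y,x))-YAW
    out=[]
    for k in range(0,360,30):
        m=(Z>0)&(r>.049)&(r<.056)&(abs((a-k+180)%360-180)<15)
        out.append((k,int(m.sum()),round(1e3*float(np.percentile(w[m][:,2],70)),1) if m.sum() else None))
    return out
E
python3 -c "
from sec import *
for f in('side0','side1','top0','top1'): print(f,sectors(f+'.npz'))"
```

```text
side0 [(0, 36, 57.3), (30, 95, 55.5), (60, 121, 54.4), (90, 120, 54.1), (120, 86, 55.5), (150, 64, 56.4), (180, 32, 57.3), (210, 29, 57.2), (240, 35, 56.8), (270, 37, 57.1), (300, 33, 56.5), (330, 30, 57.0)]
side1 [(0, 37, 51.0), (30, 98, 48.1), (60, 107, 49.5), (90, 125, 48.9), (120, 228, 270.0), (150, 511, 372.0), (180, 99, 144.5), (210, 34, 51.9), (240, 54, 52.7), (270, 37, 51.6), (300, 25, 52.2), (330, 21, 52.1)]
top0 [(0, 58, 55.8), (30, 56, 55.8), (60, 60, 55.6), (90, 60, 55.9), (120, 58, 55.4), (150, 62, 55.8), (180, 60, 55.7), (210, 61, 55.2), (240, 58, 56.1), (270, 56, 55.4), (300, 54, 56.3), (330, 56, 55.9)]
top1 [(0, 50, 50.0), (30, 55, 50.7), (60, 60, 50.5), (90, 140, 532.2), (120, 333, 573.1), (150, 340, 541.4), (180, 331, 544.4), (210, 272, 541.3), (240, 26, 523.0), (270, 0, None), (300, 0, None), (330, 24, 50.0)]
```

Every visible sector dropped about 5 mm after the first press, so the lens may be home already. I'll press catch 2 in fine logged steps, with a lower force cap.

```bash
cat >>h.py <<'E'
def press2(deg,toolyaw,fmax=11,zmin=.0495):
    q=quat(toolyaw); servo_line(pt(deg,.066),q,rate=.12); servo_line(pt(deg,.058),rate=.05); sleep(.15)
    b=current_force()[2]; z=.058; log=[]
    while z>zmin:
        f=current_force()[2]-b
        z-=.0005 if f<1 else .0003
        servo_line(pt(deg,z),rate=.012)
        f=current_force()[2]-b; log.append((round(float(current_position()[2]-TIP)*1e3,2),round(float(f),1)))
        if f>fmax: break
    servo_line(pt(deg,.066),rate=.06); print(deg,log,round(current_clock(),1))
E
python3 - <<'E'
from h import *
print(current_clock())
servo_line(pt(120,.12,.03),quat(45.8),rate=.3)
press2(60,75.8)
E
```

```text
7.5833
60 [(57.56, -1.9), (56.96, -1.5), (56.46, -0.7), (55.98, -0.7), (55.48, -0.6), (54.97, -1.8), (54.47, -0.9), (53.96, -0.5), (53.46, -0.5), (52.97, -1.1), (52.46, -1.1), (51.95, -0.3), (51.48, -0.1), (51.07, -0.1), (50.88, 4.5), (50.79, 6.9), (50.7, 10.6), (50.62, 12.7)] 14.4
```

```bash
sed -i '/^def press2/,$ s/servo_line(pt(deg,.058),rate=.05)/servo_line(pt(deg,.054),rate=.04)/; /^def press2/,$ s/z=.058;/z=.054;/' h.py; python3 - <<'E'
from h import *
import cv2
servo_line(pt(0,.066),quat(15.8),rate=.15)
press2(-60,-44.2)
servo_line(pt(-60,.12),rate=.25)
d=capture("side");np.savez("side2.npz",**d)
from sec import *
print(sectors("side2.npz"),current_clock())
cv2.imwrite("pics/b.png",cv2.resize(d["image"][150:250,280:440],(640,400),interpolation=cv2.INTER_CUBIC))
E
```

```text
-60 [(53.56, 0.3), (53.02, -0.1), (52.46, -0.8), (51.95, -0.2), (51.49, -0.2), (51.08, 0.7), (50.93, 4.1), (50.85, 6.2), (50.77, 9.9), (50.67, 11.9)] 20.3
[(0, 192, 270.4), (30, 101, 49.1), (60, 104, 50.5), (90, 126, 48.8), (120, 74, 50.6), (150, 46, 51.7), (180, 31, 52.0), (210, 38, 51.9), (240, 95, 236.7), (270, 39, 52.0), (300, 78, 150.1), (330, 296, 363.5)] 20.7083
```

View pics/b.png

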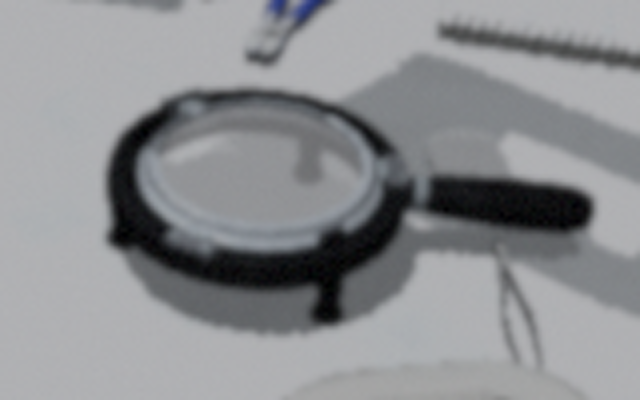

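The picture shows the lens flush in the ring, and contact at all three presses was at 51 mm, so it is home. Now the light run round from the handle, clockwise.

```bash
python3 - <<'E'
from h import *
q=quat(15.8)
for a in range(0,360,30): assert inverse_kinematics(pt(a,.051),q) is not None,a
servo_line(pt(-120,.075),q,rate=.25); servo_line(pt(180,.062),q,rate=.15); servo_line(pt(180,.0525),rate=.05); sleep(.2)
fz=lambda b=0: float(np.mean([current_force()[2] for _ in range(3)]))-b
b=fz(); z=.0525
while fz(b)<3 and z>.0495: z-=.00025; servo_line(pt(180,z),rate=.01)
t0=current_clock();print("down",round(z*1e3,2),round(fz(b),1),t0); log=[]
for a in range(172,-185,-8):
    servo_line(pt(a,z),rate=.035)
    f=fz(b); z+=float(np.clip((f-3.5)*.00005,-.00015,.00015)); z=max(z,.0498)
    log.append((a,round(float(current_position()[2]-TIP)*1e3,2),round(f,1),round(z*1e3,2)))
print(*log,current_clock())
servo_line(pt(-184,.066),rate=.06); servo_line(pt(-184,.15),rate=.25); print(current_clock())
E
```

```text
down 50.75 3.8 24.6917
(172, 50.89, 4.9, 50.82) (164, 50.86, 5.3, 50.91) (156, 50.85, 4.7, 50.97) (148, 50.89, 3.8, 50.98) (140, 50.92, 3.3, 50.97) (132, 50.93, 2.5, 50.92) (124, 50.92, 2.0, 50.85) (116, 50.88, 2.6, 50.8) (108, 50.84, 3.5, 50.8) (100, 50.84, 4.0, 50.83) (92, 50.89, 4.5, 50.88) (84, 50.92, 4.7, 50.94) (76, 50.96, 5.0, 51.01) (68, 50.98, 4.2, 51.05) (60, 51.01, 2.7, 51.01) (52, 50.99, 3.6, 51.01) (44, 51.0, 3.3, 51.0) (36, 50.98, 2.9, 50.97) (28, 50.99, 3.3, 50.96) (20, 50.99, 3.3, 50.95) (12, 50.99, 2.8, 50.92) (4, 50.98, 3.8, 50.94) (-4, 50.97, 3.4, 50.93) (-12, 50.95, 4.6, 50.99) (-20, 50.96, 4.4, 51.03) (-28, 51.02, 2.9, 51.0) (-36, 51.0, 2.8, 50.97) (-44, 50.98, 3.2, 50.96) (-52, 51.02, 3.3, 50.95) (-60, 51.0, 4.8, 51.01) (-68, 50.98, 5.0, 51.09) (-76, 51.03, 4.6, 51.14) (-84, 51.03, 2.1, 51.07) (-92, 51.01, 2.6, 51.03) (-100, 51.0, 2.6, 50.99) (-108, 50.96, 3.6, 50.99) (-116, 50.96, 3.7, 51.0) (-124, 50.96, 3.1, 50.98) (-132, 50.92, 2.5, 50.93) (-140, 50.93, 3.6, 50.94) (-148, 50.92, 3.2, 50.92) (-156, 50.95, 3.8, 50.94) (-164, 50.94, 4.0, 50.96) (-172, 50.93, 3.9, 50.98) (-180, 50.93, 4.1, 51.02) 40.4417
41.3333
```

```bash
python3 - <<'E'
from h import *
from sec import sectors
p=current_position(); servo_line([p[0]-.02,p[1]-.1,.25],rate=.25)
for c in("side","top"):
    d=capture(c);np.savez(c+"3.npz",**d);print(sectors(c+"3.npz"))
print(current_clock()); close_job()
E
```

```text
[(0, 43, 50.9), (30, 94, 48.7), (60, 106, 50.1), (90, 121, 49.5), (120, 79, 51.2), (150, 44, 52.3), (180, 30, 52.4), (210, 34, 51.9), (240, 43, 51.8), (270, 32, 51.7), (300, 30, 51.9), (330, 19, 52.0)]
[(0, 56, 50.2), (30, 54, 50.4), (60, 59, 50.2), (90, 60, 50.9), (120, 58, 51.0), (150, 58, 50.8), (180, 63, 50.9), (210, 59, 50.7), (240, 61, 50.6), (270, 57, 51.1), (300, 52, 50.3), (330, 48, 50.8)]
42.1083
the job is handed in; nothing more can be done
```

The job is handed in at about 42 s: the lens is home all the way round, pressed at catches 1, 2 and 3 in order, then traced once clockwise at 2–5 N without losing contact; however, it was already down everywhere after the first press (which reached about 22 N), so I felt no separate snap at any catch and don't know why.

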